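Put the microscope filter back in its case and slide the cover shut

ROBOT

A 6-joint arm with a two-finger parallel gripper is mounted at the origin on a cart in front of the work surface, level with it; the furniture and walls round the work are solid. World frame = base frame: x ahead of the robot, y to its left, z up, the work surface at z = 0. Lengths are in mm, angles in rad, forces in N, time in s.
With the tool pointing down it reaches from about 375 to 975 mm from the base axis. Payload 3.8 kg.
Tool frame: the origin (TCP) lies at the very end of the fingers, on their centre line; the grasp point (between the pads) lies 19 mm behind it (arm.pinch_z is the distance from the TCP to the grasp point, in mm); z points along the fingers, y is the direction in which the jaws open and shut (so a half turn about z gives the same grasp; the last joint's range is limited). The gripper opens to 88 mm and grips with 3 to 60 N. Pads are 18 mm wide; open, the fingers measure 123 mm over their backs; the gripper's body (75 mm by 187 mm) begins 45 mm behind the grasp point.
Start: joints at [-1.307, 0.264, 1.604, -0, 1.274, -0.037], TCP at [199.986, -644.689, 238.706] pointing down, gripper open.
Joint ranges: [-2.63, 2.63], [-0.94, 2.18], [0.31, 2.57], [-1.31, 4.45], [0, 2.66], [-2.55, 2.55]. Speed limits (rad/s): [2.57, 2.57, 3.14, 3.14, 3.14, 3.14].

INTERFACE

Orientations are given as a rotation vector (axis times angle).
In Python, from station import arm gives the robot as it stands. Calls block until the motion is done:
- arm.move_ptp(position, orientation): joint-space move of the TCP to a pose.
- arm.move_straight(position, rotation=None, v=150): straight line of the TCP; rotation=None keeps the orientation; v is the mean speed in mm/s.
- arm.move_joints(angles): joint-space move.
- arm.command_gripper(opening, grasp_force=None): finger opening in mm; grasp_force is the grip in N (None keeps the last); returns when the fingers have stopped.
- arm.pause(seconds).
- arm.solve_ik(position, orientation): joint angles nearest the present ones, or None.
- arm.read_state(): the state.
- arm.snapshot(name): name is "side" or "top" or "wrist"; returns the picture (420x560x3 uint8, red, green, blue); there is no depth.
- arm.camera_model(name): a dict with "K" (3x3 intrinsics, pixels), "camera_from_world" (4x4, takes a point from world to camera coordinates). Camera axes: x right, y down, z forward; pixel columns grow to the right and rows downward; lengths in mm; the calibration is good to about 2 mm. A picture is of the moment at which its call begins: read the wrist's pose just before it. camera_model takes no time and is no camera call; for the wrist camera it gives the pose at the moment of the call.
A pose or a line that the arm cannot do raises arm.Unreachable and nothing moves.
- arm.sign_off(): hands the job in, once; it reports no verdict.
The state is a dict: "time": time; "joints": joint angles; "qvel": joint speeds; "joint_torque": joint torques, N m; "tcp_pos": TCP position; "eef_rot": TCP orientation; "wrist_force": force on the tool from outside, world axes, zero at the start; "moment": the same for the moment, N m; "width": finger opening in mm.
Only numpy, scipy, OpenCV 4.12 (cv2) and the standard library are available. Lean on these libraries where they do the work, as an engineer would, in place of code of your own. Each camera call takes 0.05 s, during which the arm holds its last target.

TASK

Put the small round filter back in its case: tuck one edge under the fixed metal lip at the near side of the round seat, let it down so that it lies flat in the seat, then slide the case's cover fully home over it. Leave the other things on the bench where they are.

Things in the scene. Friction and masses are not known exactly. Their poses are not given: they have to be found in the camera images.
- filter: the filter: a flat disc, 40 mm diameter, 7 mm thick, about 45 g: a steel ring with dark glass in it, the smallest disc on the bench, lying flat there at the start. Origin at its middle (centre of the disc, half its thickness up), z along its axis.
- case: the filter case, fixed: a low aluminium tray 84 (x) by 212 (y) by 26 mm high, origin at the centre of its underside; x points away from the robot, y along the slide. Round seat in the +y half; open cover parked over the empty -y half. Deck 9.5 mm above the bench; 26 mm high rails along both long sides (65 mm apart at their flanges) and a 26 mm stop wall at the +y end, 45 mm from the seat's centre
- seat (a point): centre of the round seat's floor, at [0, 56, 6] mm in the case's frame, z up: a counterbore 42 mm across, sunk 3.5 mm into the deck (the seated filter stands 3.5 mm proud). A fixed lip overhangs its near (-x) side, leaving a 38 mm gap to the far wall, so the filter goes in only tilted, near edge down
- lip_edge (a point): middle of the lower free edge of the fixed steel lip, at [-17, 56, 15.5] mm in the case's frame. The lip is 24 mm wide (y), overhangs the seat by 4 mm, 9.5 to 12 mm above the seat floor; its block reaches 16.5 mm behind this edge. With the far edge raised 15 to 25 degrees and the near edge on the seat floor the filter slides under it to the wall, and then drops level
- cover (a joint): slide of the cover, m: 0 = fully shut against a hard stop, growing as it opens towards the case's -y, at most 0.112. It stays where it is left (friction about 2.5 N, light damping). A filter propped on the lip blocks it
- cover_ridge (a point): middle of the top of the cover's thumb ridge, 35 mm above the bench: a bar 44 mm long (case x), 9 mm thick (case y), 12 mm high above the cover plate, which is 71 (x) by 92 (y) by 3 mm, top 23 mm above the bench. The ridge stands 36 mm to the -y side of the plate's middle; the plate's middle is over the seat's centre when shut
- dish: a petri dish, 57 mm diameter, 14 mm high; bystander. Origin at the centre of its underside.
- tape: a roll of tape, 67 mm diameter, 19 mm high; bystander. Origin at the centre of its underside.
- tweezers: metal forceps, 128 mm long, 15 mm wide, 8 mm high, lying flat; bystander.
- timer: bench timer, 38 x 64 x 61 mm; bystander.
- dropper: brown dropper bottle, 30 mm diameter, 68 mm high; bystander.
Mind the look-alikes: they are no part of the job. What is shaped like the filter but green or purple is not meant.

How it is judged:
By the outcome, as a careful person would: the job done as asked, in the order asked, and still so for the second after the job is handed in, with the robot touching nothing.
It also fails if it takes over 48 s, if anything falls off the work surface, if the arm or the gripper's body presses on something with over 40 N, if the wrist force passes 120 N, or if a joint passes its speed limit or range.

## Working session

There is one attempt and no reset: what is moved stays moved. The work goes in short steps, each a Python script; the robot and the scene stay as the last script left them, time stands still between calls to the robot, and variables do not carry over. Pictures are saved under pics/ and viewed, and the job is handed in when it is done.

```bash
ls; mkdir -p pics
python3 - <<'E'
from station import arm
import cv2
for n in ["side","top","wrist"]:
    im=arm.snapshot(n); cv2.imwrite(f"pics/{n}0.png",im[...,::-1])
    m=arm.camera_model(n); print(n,m["K"],m["camera_from_world"])
s=arm.read_state(); print(s["time"],s["eef_rot"],s["wrist_force"])
E
```

```text
pics
side [[538.82908885   0.         277.65094434]
 [  0.         538.82908885 212.42800897]
 [  0.           0.           1.        ]] [[ 9.34981744e-01 -3.54188009e-01 -1.89734918e-02 -4.85416124e+02]
 [-2.45683073e-01 -6.08113631e-01 -7.54875910e-01  1.31638422e+02]
 [ 2.55829957e-01  7.10456660e-01 -6.55593141e-01  1.41313712e+03]
 [ 0.00000000e+00  0.00000000e+00  0.00000000e+00  1.00000000e+00]]
top [[442.35114744   0.         283.60839018]
 [  0.         442.35114744 213.277582  ]
 [  0.           0.           1.        ]] [[-2.41599369e-03 -9.99986438e-01  4.61376140e-03 -3.76151916e+01]
 [-9.86316819e-01  1.62236497e-03 -1.64852965e-01  5.08378288e+02]
 [ 1.64843244e-01 -4.94891420e-03 -9.86307362e-01  1.53012277e+03]
 [ 0.00000000e+00  0.00000000e+00  0.00000000e+00  1.00000000e+00]]
wrist [[353.22166343   0.         277.62624315]
 [  0.         353.22166343 212.96389741]
 [  0.           0.           1.        ]] [[ 2.97167341e-01 -9.54822589e-01 -2.32287487e-03 -6.73830461e+02]
 [-9.06369859e-01 -2.82850983e-01  3.13829572e-01 -4.31881113e+01]
 [-3.00308592e-01 -9.11545156e-02 -9.49476489e-01  3.90416537e+02]
 [ 0.00000000e+00  0.00000000e+00  0.00000000e+00  1.00000000e+00]]
0.15 [-3.10439813e+00 -4.70399265e-01  3.05340209e-04] [-0.21841183 -0.72873129  0.18144292]
```

View pics/top0.png

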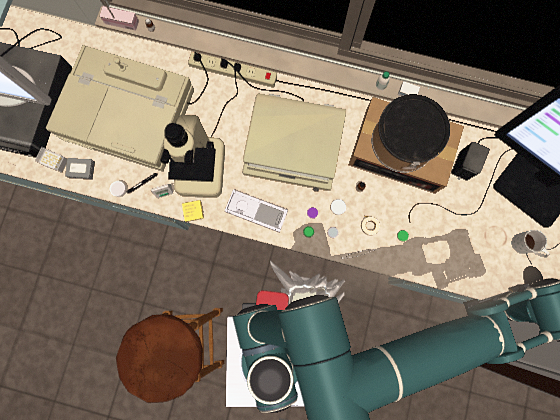

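View pics/side0.png

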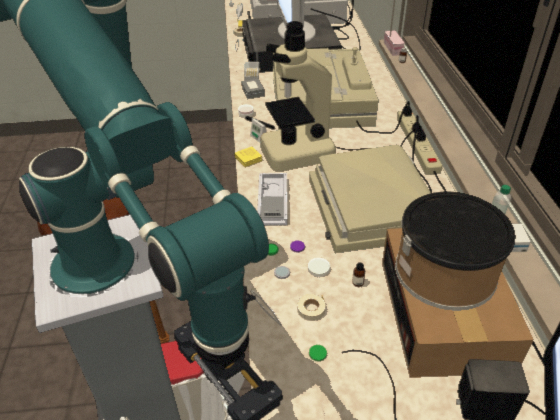

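View pics/wrist0.png

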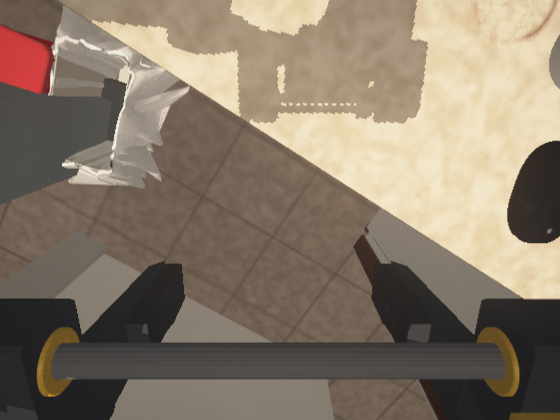

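```bash
cat > h.py <<'E'
import numpy as np, cv2
def ray(m,u,v,z):
    K=m["K"];T=np.array(m["camera_from_world"]);R=T[:3,:3];t=T[:3,3]
    c=-R.T@t; d=R.T@np.linalg.inv(K)@np.array([u,v,1.]); return c+d*(z-c[2])/d[2]
def proj(m,p):
    T=np.array(m["camera_from_world"]);q=T[:3,:3]@np.array(p,float)+T[:3,3]; q=np.array(m["K"])@q; return q[:2]/q[2]
E
python3 - <<'E'
from station import arm
import cv2
from h import *
mt=arm.camera_model("top"); ms=arm.camera_model("side")
for n,u,v in [("filter",333,231),("green",308,231),("purple",312,212),("dish",338,207),("tape",370,226),("g2",403,236),("case",256,211)]: print(n,ray(mt,u,v,7).round())
for n,u,v in [("filter",282,272),("green",272,248),("case",274,198)]: print(n,ray(ms,u,v,7).round())
a=cv2.imread("pics/top0.png")[180:250,215:355]; b=cv2.imread("pics/side0.png")[165:290,230:340]
cv2.imwrite("pics/c1.png",cv2.resize(a,None,fx=5,fy=5,interpolation=2)); cv2.imwrite("pics/c2.png",cv2.resize(b,None,fx=4.7,fy=4.7,interpolation=2))
E
```

```text
filter [ 449. -217.    7.]
green [ 449. -127.    7.]
purple [ 519. -142.    7.]
dish [ 537. -237.    7.]
tape [ 467. -352.    7.]
g2 [ 430. -470.    7.]
case [523.  62.   7.]
filter [ 447. -221.    7.]
green [ 454. -131.    7.]
case [532.  63.   7.]
```

View pics/c1.png

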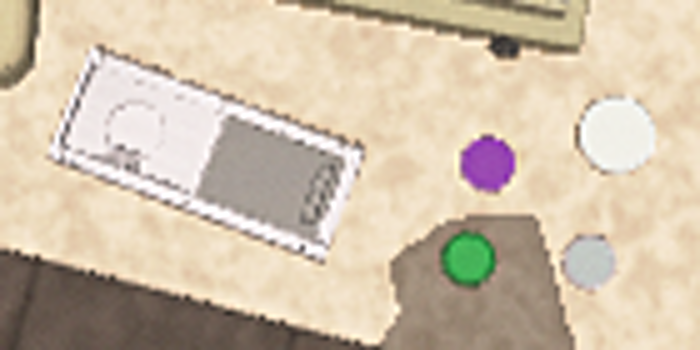

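View pics/c2.png

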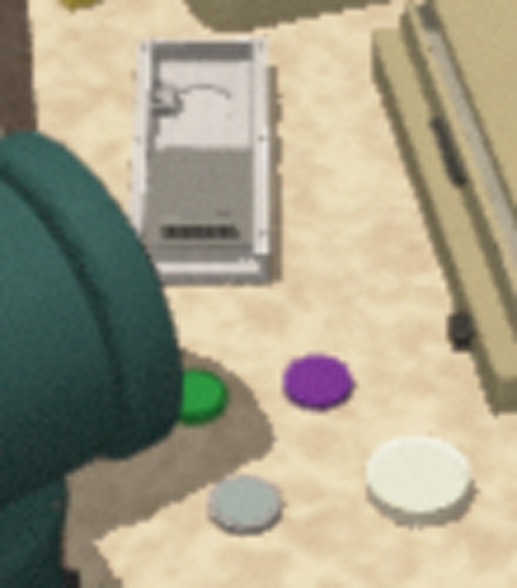

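```bash
cat >> h.py <<'E'
from scipy.spatial.transform import Rotation as Rot
def tool(yaw,tilt=0.0):
    """case yaw; tool z down, tool y along case y (sign s). tilt raises case +x side"""
    c,s=np.cos(yaw),np.sin(yaw)
    ex=np.array([c,s,0]);ey=np.array([-s,c,0]);ez=np.array([0,0,1.])
    return ex,ey,ez
def orient(yaw,tilt=0.0,flip=1):
    ex,ey,ez=tool(yaw)
    # tool z=-ez, tool y=flip*ey, x = y cross z
    y=flip*ey; z=-ez; x=np.cross(y,z)
    R=np.column_stack([x,y,z])
    return (Rot.from_rotvec(-tilt*ey)*Rot.from_matrix(R))
E
python3 - <<'E'
from station import arm
from h import *
s=arm.read_state(); R=Rot.from_rotvec(s["eef_rot"]).as_matrix(); print(R.round(3))
T=np.array(arm.camera_model("wrist")["camera_from_world"]); c=-T[:3,:3].T@T[:3,3]
print("cam in tool",R.T@(c-s["tcp_pos"]), "axes",(R.T@T[:3,:3].T).round(3))
mt=arm.camera_model("top")
O=np.array([215,180])
# case corners in crop (top z=26): 
for u,v in [(98,47),(52,157),(324,260),(362,148)]: print(ray(mt,215+u/5,180+v/5,26).round(1))
print("ridge",ray(mt,215+322/5,180+190/5,35),"seat",ray(mt,215+135/5,180+128/5,9.5))
for fl in (1,-1):
  o=orient(-.32,0,fl).as_rotvec()
  for p in [[449,-217,150],[540,120,100],[449,-217,3]]: print(fl,arm.solve_ik(p,o))
  print(arm.solve_ik([540,120,15],orient(-.32,.35,fl).as_rotvec()))
E
```

```text
[[ 0.955  0.296 -0.   ]
 [ 0.296 -0.955  0.002]
 [ 0.    -0.002 -1.   ]]
cam in tool [ 8.21387762e+01 -6.14550775e-02 -1.45015809e+02] axes [[ 0.001 -0.949 -0.314]
 [ 1.     0.001 -0.   ]
 [ 0.001 -0.314  0.949]]
[599.  138.6  26. ]
[518.2 170.4  26. ]
[443.3 -25.   26. ]
[524.4 -52.4  26. ]
ridge [492.47414485 -23.64171219  35.        ] seat [542.35254012 112.52180103   9.5       ]
1 [-5.00147267e-01  4.51857611e-03  2.06797421e+00 -4.44089210e-16
  1.06909987e+00 -1.75094359e+00]
1 [ 0.17364066  0.16336659  1.99856698  0.          0.97965908 -1.07715567]
1 [-5.00147267e-01  2.10139486e-01  2.16606126e+00 -4.44089210e-16
  7.65391904e-01 -1.75094359e+00]
[ 0.29551681  0.1564796   2.255243   -0.44261857  0.48052441 -0.58655343]
-1 [-0.50014727  0.00451858  2.06797421  0.          1.06909987  1.39064906]
-1 [0.17364066 0.16336659 1.99856698 0.         0.97965908 2.06443699]
-1 [-0.50014727  0.21013949  2.16606126  0.          0.7653919   1.39064906]
None
```

Run:
```python
from station import arm
from h import *
o=orient(-.37)
arm.move_ptp([449,-218,70],o.as_rotvec())
arm.command_gripper(58)
im=arm.snapshot("wrist"); m=arm.camera_model("wrist"); 
np.savez("w1.npz",K=m["K"],T=m["camera_from_world"])
cv2.imwrite("pics/w1.png",im[...,::-1]); s=arm.read_state(); print(s["time"],s["tcp_pos"],s["wrist_force"],proj(m,[449,-218,7]))
```

```text
2.7 [ 448.96775566 -217.99221571   69.97702446] [-0.52505682  0.56930907 -0.03881881] [276.87452127 232.21773647]
```

View pics/w1.png

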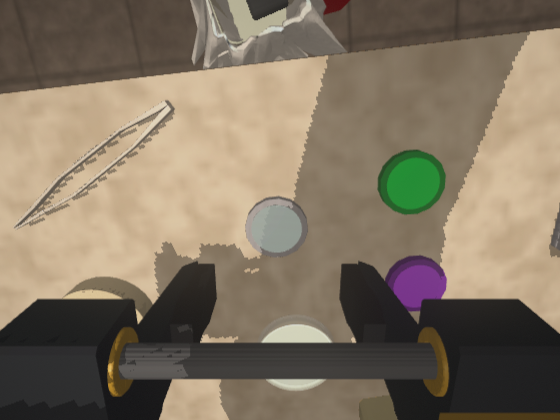

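Run:
```python
from h import *
d=np.load("w1.npz"); m={"K":d["K"],"camera_from_world":d["T"]}
print(ray(m,276.5,228,5)); ey=tool(-.37)[1]
for p in [(246,228),(307,228),(276,197),(276,258),(170,103),(135,150),(15,227)]: print(ray(m,*p,5))
a=cv2.imread("pics/w1.png")[180:275,220:340]; cv2.imwrite("pics/w1c.png",cv2.resize(a,None,fx=6,fy=6,interpolation=2))
```

```text
[ 446.96548004 -217.47030077    5.        ]
[ 439.97940555 -235.52608497    5.        ]
[ 453.95181715 -199.41383782    5.        ]
[ 427.82269425 -210.37412395    5.        ]
[ 466.35855021 -225.3446976     5.        ]
[ 354.51495941 -246.44606217    5.        ]
[ 370.88272896 -277.67051242    5.        ]
[ 386.50235507 -371.86332224    5.        ]
```

View pics/w1c.png

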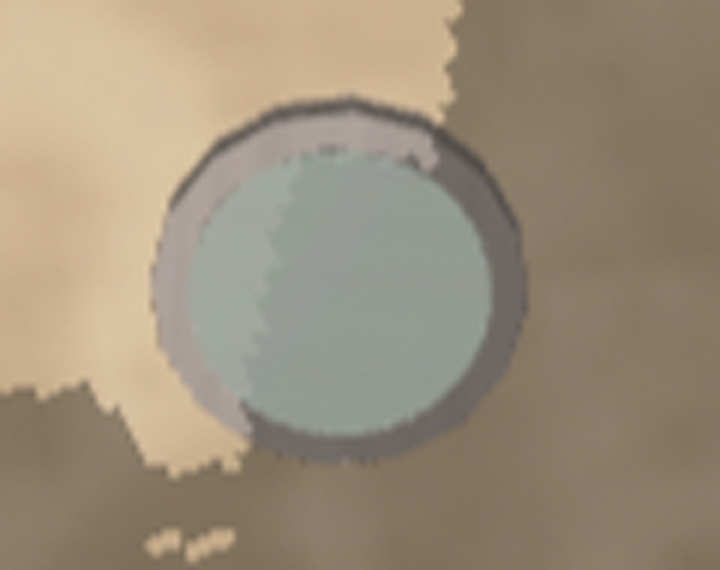

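Run:
```python
from station import arm
from h import *
d=np.load("w1.npz"); m={"K":d["K"],"camera_from_world":d["T"]}
p=ray(m,276.6,227.6,7); print(p)
arm.move_straight([p[0],p[1],3],v=80)
s=arm.read_state(); print(s["time"],s["tcp_pos"],s["wrist_force"])
arm.command_gripper(36,20)
s=arm.read_state(); print(s["time"],s["tcp_pos"],s["width"],s["wrist_force"])
arm.move_straight([p[0],p[1],60],v=120)
s=arm.read_state(); print(s["time"],s["width"])
m=arm.camera_model("wrist");im=arm.snapshot("wrist");np.savez("w2.npz",K=m["K"],T=m["camera_from_world"],p=s["tcp_pos"])
cv2.imwrite("pics/w2.png",im[...,::-1])
```

```text
[ 446.03666535 -217.03647137    7.        ]
3.6917 [ 446.52886948 -217.30129186    3.40373288] [ 0.43886194 -0.40603056  0.50720066]
4.125 [ 446.45475602 -217.26831153    3.51856928] 38.41000030450277 [0.07331742 0.08884384 2.63360602]
4.75 38.53447751777179
```

View pics/w2.png

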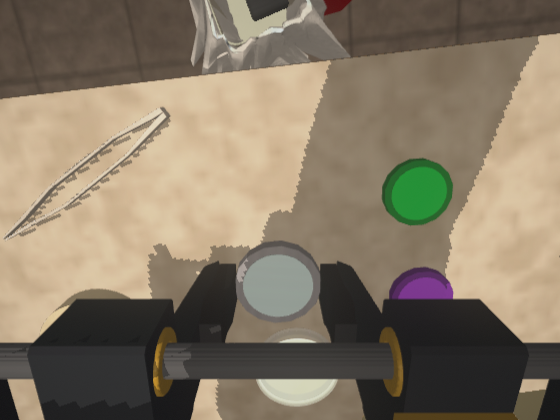

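Run:
```python
from h import *
d=np.load("w2.npz"); m={"K":d["K"],"camera_from_world":d["T"]}
tcp=d["p"]; print(tcp, "tcp px",proj(m,tcp)); ex,ey,ez=tool(-.37)
a=cv2.imread("pics/w2.png")[230:335,200:360].copy()
im=cv2.resize(a,None,fx=5,fy=5,interpolation=2)
for dz in (3.5,):
  for r in (20,):
    for cxo in (0,):
      P=[proj(m,tcp+ex*(cxo+r*np.cos(t))+ey*r*np.sin(t)+ez*dz) for t in np.linspace(0,6.28,120)]
      for q in P: cv2.circle(im,tuple(int(x) for x in (q-[200,230])*5),1,(0,0,255),-1)
cv2.imwrite("pics/w2c.png",im)
```

```text
[ 445.71950649 -216.85746569   59.72737032] tcp px [276.63370672 281.88745912]
```

View pics/w2c.png

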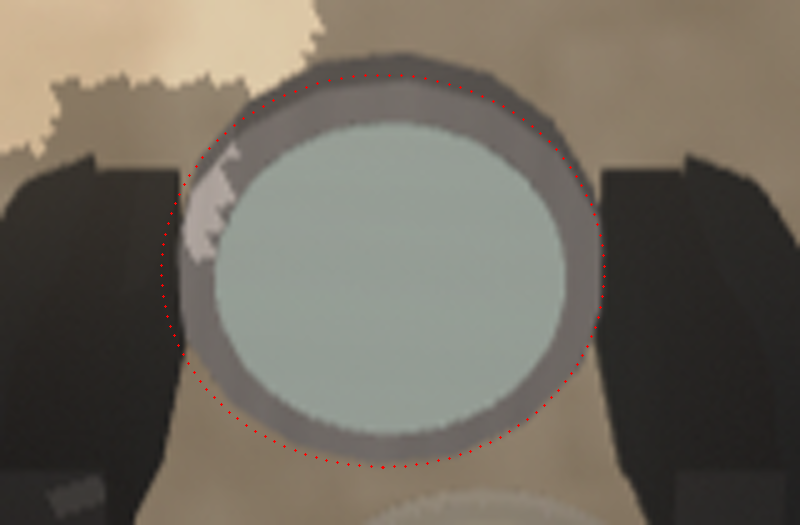

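Run:
```python
from station import arm
from h import *
yaw=-.37; ex,ey,ez=tool(yaw); C=np.array([521.2,57.9,0])
tgt=C+56*ey+8*ex; print(tgt)
arm.move_straight([446,-217,100],v=150)
arm.move_ptp([tgt[0],tgt[1],100],orient(yaw).as_rotvec())
arm.pause(0.1)
m=arm.camera_model("wrist");im=arm.snapshot("wrist");s=arm.read_state();print(s["time"],s["tcp_pos"],s["width"])
np.savez("w3.npz",K=m["K"],T=m["camera_from_world"],p=s["tcp_pos"],r=s["eef_rot"])
cv2.imwrite("pics/w3.png",im[...,::-1])
```

```text
[548.90908295 107.2174079    0.        ]
6.65 [548.88138904 105.89032372  99.90601536] 38.65631009880029
```

View pics/w3.png

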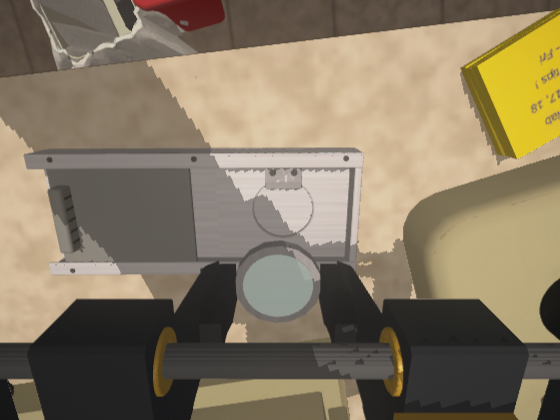

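```bash
cat > ov.py <<'E'
from h import *
import sys
def draw(im,m,c,yaw,f,o):
    ex,ey,ez=tool(yaw)
    W=lambda p: np.array([c[0],c[1],0])+ex*p[0]+ey*p[1]+ez*p[2]
    def pl(P,col):
        q=[(proj(m,W(p))-o)*f for p in P]
        cv2.polylines(im,[np.round(np.array(q)).astype(np.int32)],False,col,1)
    pl([(21*np.cos(t),56+21*np.sin(t),9.5) for t in np.linspace(0,6.2832,60)],(0,0,255))
    pl([(-42,-106,26),(-42,106,26),(42,106,26),(42,-106,26),(-42,-106,26)],(255,0,0))
    pl([(-32.5,-106,26),(-32.5,106,26)],(255,255,0))
    pl([(-33.5,44,18),(-33.5,68,18),(-17,68,18),(-17,44,18),(-33.5,44,18)],(0,200,0))
    pl([(35.5,-10,23),(-35.5,-10,23)],(255,0,255))
    pl([(x,y,35) for x,y in [(-22,-96.5),(22,-96.5),(22,-87.5),(-22,-87.5),(-22,-96.5)]],(0,255,255))
E
cat > f3.py <<'E'
from ov import *
c=[float(sys.argv[1]),float(sys.argv[2])];yaw=float(sys.argv[3]);out=sys.argv[4]
d=np.load("w3.npz"); m={"K":d["K"],"camera_from_world":d["T"]}
a=cv2.imread("pics/w3.png")
im=cv2.resize(a[130:290,15:375],None,fx=2.2,fy=2.2,interpolation=2)
draw(im,m,c,yaw,2.2,np.array([15,130])); cv2.imwrite(f"pics/{out}a.png",im)
im=cv2.resize(a[145:245,225:370],None,fx=5.5,fy=5.5,interpolation=2)
draw(im,m,c,yaw,5.5,np.array([225,145])); cv2.imwrite(f"pics/{out}b.png",im)
E
python3 f3.py 521.2 57.9 -.37 o1
python3 -c "
from station import arm
s=arm.read_state();print(s['time'],s['tcp_pos'],s['qvel'])"
```

```text
6.65 [548.88138904 105.89032372  99.90601536] [ 0.00133111 -0.00294248 -0.00245213  0.00385305  0.00101973  0.0009428 ]
```

View pics/o1a.png

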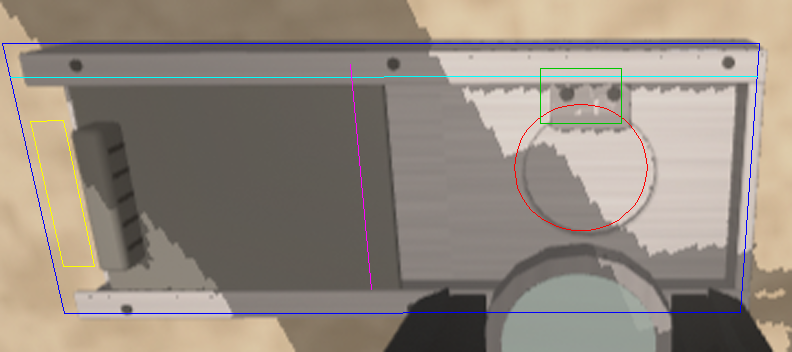

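View pics/o1b.png

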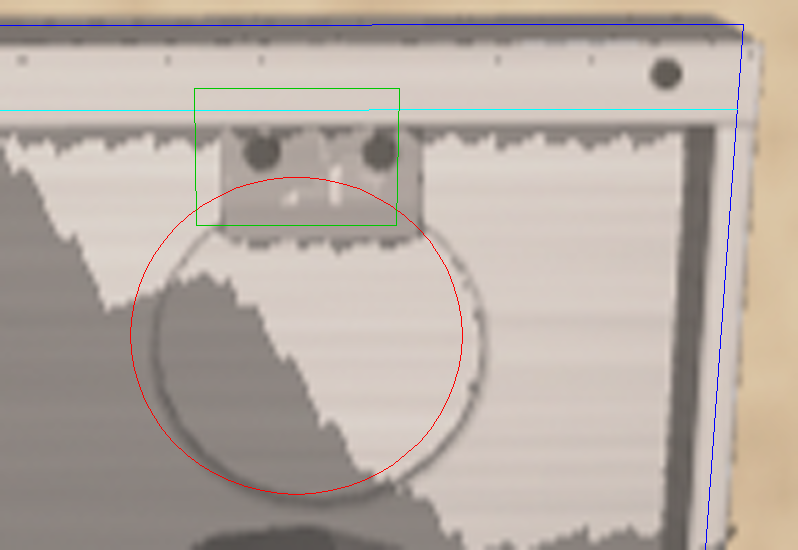

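```bash
cat >> h.py <<'E'
C=np.array([523.3,59.4,0.]);YAW=-.37
def case(p): 
    ex,ey,ez=tool(YAW); return C+ex*p[0]+ey*p[1]+ez*p[2]
def tocase(w):
    ex,ey,ez=tool(YAW); d=np.array(w)-C; return np.array([d@ex,d@ey,d@ez])
def go(arm,p,tilt,v=60,corr=2,tol=.3,off=None):
    """p in case frame; corrects steady-state error; returns state"""
    off=np.zeros(3) if off is None else np.array(off)
    r=orient(YAW,np.radians(tilt)).as_rotvec()
    arm.move_straight(case(np.array(p)+off),r,v=v)
    for i in range(corr):
        arm.pause(.1); s=arm.read_state(); e=np.array(p)-tocase(s["tcp_pos"])
        if np.linalg.norm(e)<tol: break
        off=off+e; arm.move_straight(case(np.array(p)+off),r,v=v)
    s=arm.read_state(); ex,ey,ez=tool(YAW); f=s["wrist_force"]
    print("t",round(s["time"],2),"case",tocase(s["tcp_pos"]).round(2),"F",np.round([f@ex,f@ey,f@ez],1),"w",round(s["width"],1),"off",off.round(2))
    return s,off
E
python3 f3.py 523.3 59.4 -.37 o2
python3 - <<'E'
from station import arm
from h import *
s,off=go(arm,[5,56,50],20,v=80)
m=arm.camera_model("wrist");im=arm.snapshot("wrist")
np.savez("w4.npz",K=m["K"],T=m["camera_from_world"],p=s["tcp_pos"],r=s["eef_rot"])
cv2.imwrite("pics/w4.png",im[...,::-1])
cv2.imwrite("pics/t4.png",cv2.resize(arm.snapshot("top")[170:250,215:330,::-1],None,fx=6,fy=6,interpolation=2))
cv2.imwrite("pics/s4.png",cv2.resize(arm.snapshot("side")[150:250,220:340,::-1],None,fx=6,fy=6,interpolation=2))
E
```

```text
t 8.12 case [ 4.96 56.17 50.05] F [-0.2  0.6  0.2] w 38.9 off [-0.26  0.03 -0.13]
```

View pics/o2b.png

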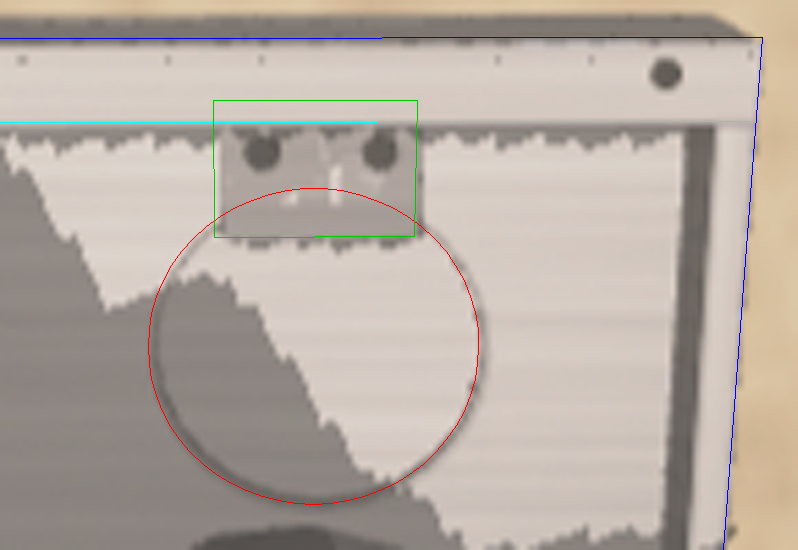

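View pics/w4.png

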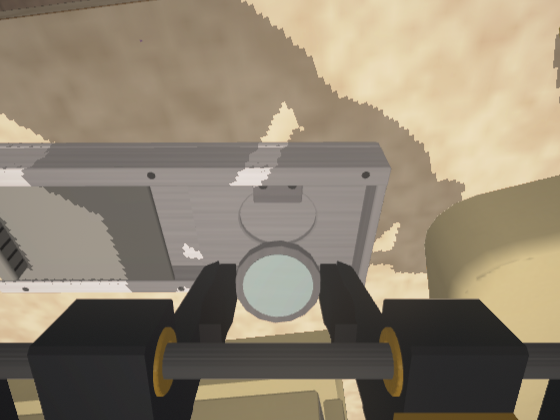

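View pics/s4.png

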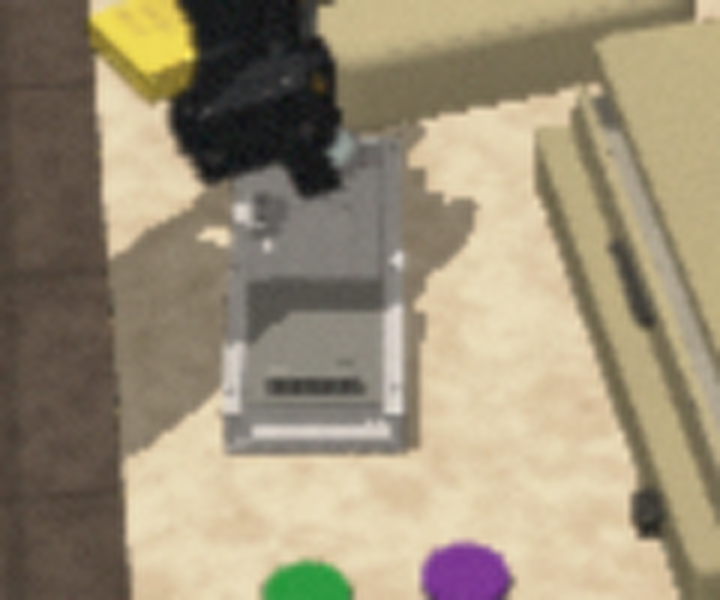

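Run:
```python
from ov import *
d=np.load("w4.npz"); m={"K":d["K"],"camera_from_world":d["T"]}
a=cv2.imread("pics/w4.png"); im=cv2.resize(a[165:325,215:335],None,fx=5,fy=5,interpolation=2)
im=cv2.resize(a[165:275,215:345],None,fx=5.5,fy=5.5,interpolation=2)
draw(im,m,C,YAW,5.5,np.array([215,165])); cv2.imwrite("pics/o4.png",im)
im=cv2.resize(a[230:335,200:360],None,fx=5,fy=5,interpolation=2)
R=Rot.from_rotvec(d["r"]).as_matrix()
for t in np.linspace(0,6.28,120):
    q=proj(m,d["p"]+R@[20*np.cos(t),20*np.sin(t),-3.5]); cv2.circle(im,tuple(int(x) for x in (q-[200,230])*5),1,(0,0,255),-1)
cv2.imwrite("pics/o4f.png",im)
```

```text
(no output)
```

View pics/o4.png

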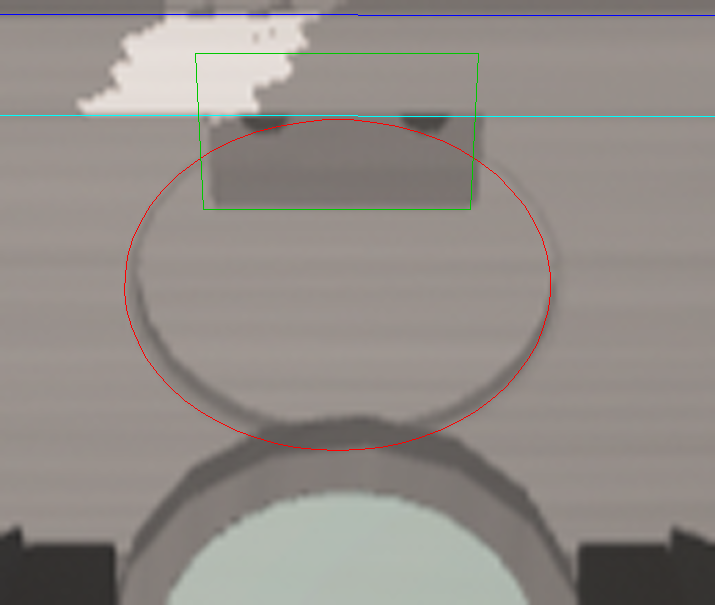

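View pics/o4f.png

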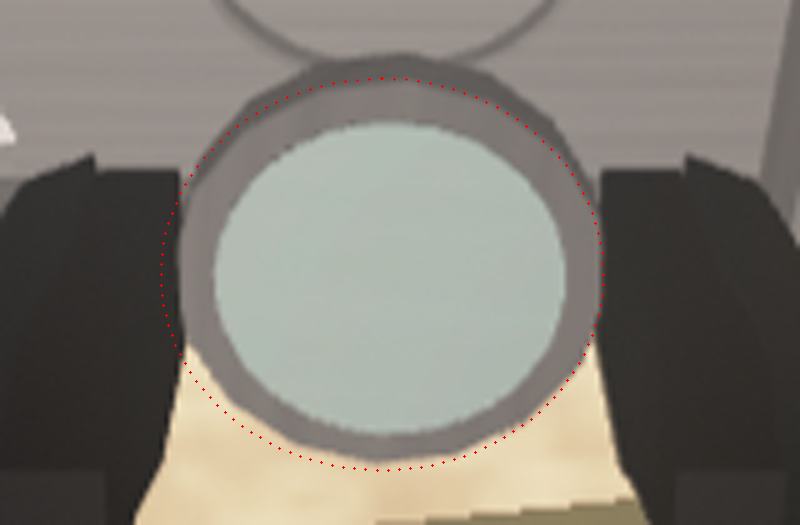

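Run:
```python
from station import arm
from h import *
s,off=go(arm,[5,56,24],20,v=60,off=[-.26,.03,-.13],corr=1)
s,off=go(arm,[5,56,17.3],20,v=40,off=off)
s,off=go(arm,[2,56,17.0],20,v=40,off=off,corr=1)
if abs(s["wrist_force"]).max()<8:
    s,off=go(arm,[0.5,56,17.0],20,v=40,off=off,corr=1)
cv2.imwrite("pics/w5.png",arm.snapshot("wrist")[...,::-1])
```

```text
t 8.96 case [ 4.94 56.19 24.01] F [-0.5  1.1 -0.7] w 38.4 off [-0.26  0.03 -0.13]
t 9.72 case [ 5.11 56.07 17.46] F [-0.3  0.3 -0.1] w 38.5 off [0.05 0.03 0.05]
t 10.07 case [ 1.93 56.03 17.01] F [0.6 0.8 0.5] w 38.5 off [0.05 0.03 0.05]
t 10.43 case [ 0.54 56.02 17.06] F [-0.7  0.5  0.4] w 38.5 off [0.05 0.03 0.05]
```

View pics/w5.png

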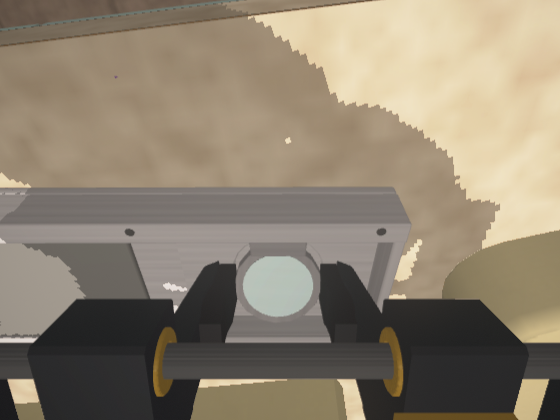

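Run:
```python
from station import arm
from h import *
off=[.05,.03,.05]
for p,t in [([0,56,16.8],20),([-.5,56,16.6],20),([-1.0,56,16.5],20),([-1.5,56,16.5],20)]:
    s,off=go(arm,p,t,v=20,off=off,corr=0); arm.pause(.05)
    ex=tool(YAW)[0]
    if s["wrist_force"]@ex>5: print("contact");break
a=arm.snapshot("wrist")[...,::-1];cv2.imwrite("pics/w6.png",cv2.resize(a[220:330,200:360],None,fx=5,fy=5,interpolation=2))
```

```text
t 10.72 case [-3.000e-02  5.601e+01  1.678e+01] F [-0.  -0.7  0.1] w 38.4 off [0.05 0.03 0.05]
t 11.03 case [-0.49 55.99 16.61] F [ 0.2  0.5 -0. ] w 38.4 off [0.05 0.03 0.05]
t 11.32 case [-1.   56.04 16.53] F [ 0.  -0.2 -0.4] w 38.6 off [0.05 0.03 0.05]
t 11.62 case [-1.28 56.09 16.69] F [ 2.1 -0.7 -0.3] w 38.4 off [0.05 0.03 0.05]
```

View pics/w6.png

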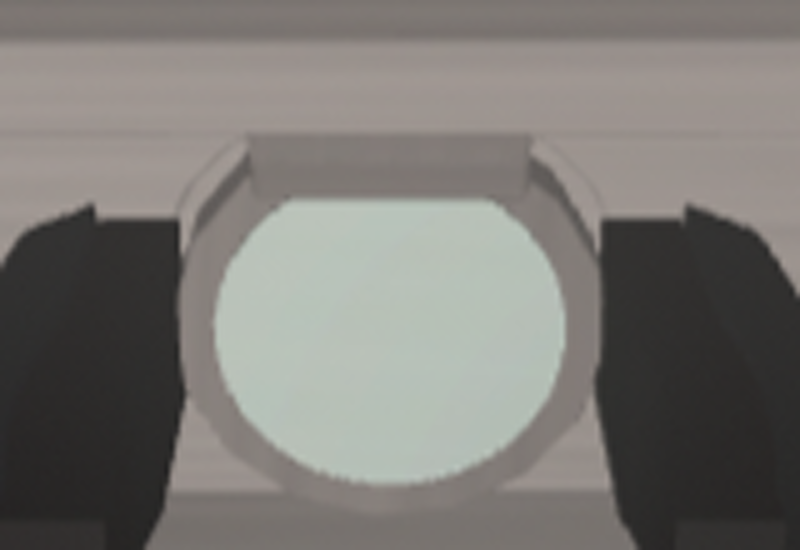

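Run:
```python
from station import arm
from h import *
off=[.05,.03,.05]
for t in (16,12,8,5):
    th=np.radians(t); cz=6.4+20*np.sin(th)+3.5*np.cos(th); cx=-21.6+3.5*np.sin(th)+20*np.cos(th)+.6
    s,off=go(arm,[cx,56,cz],t,v=15,off=off,corr=0)
    f=s["wrist_force"]
    if np.abs(f).max()>12: print("stop",t);break
a=arm.snapshot("wrist")[...,::-1];cv2.imwrite("pics/w7.png",cv2.resize(a[220:330,200:360],None,fx=5,fy=5,interpolation=2))
print(Rot.from_rotvec(s["eef_rot"]).as_matrix()[:,2])
```

```text
t 12.0 case [ 0.14 56.03 15.71] F [ 0.1 -0.3 -1. ] w 38.7 off [0.05 0.03 0.05]
t 12.25 case [-0.55 55.57 13.83] F [-0.3 -0.5 -0.7] w 38.5 off [0.05 0.03 0.05]
t 12.5 case [-1.08 55.38 12.11] F [ 3.9  1.5 -0. ] w 38.6 off [0.05 0.03 0.05]
t 12.75 case [-1.08 55.63 11.14] F [ 3.5 -0.4  1.4] w 38.3 off [0.05 0.03 0.05]
[ 0.08223468 -0.03284629 -0.99607157]
```

View pics/w7.png

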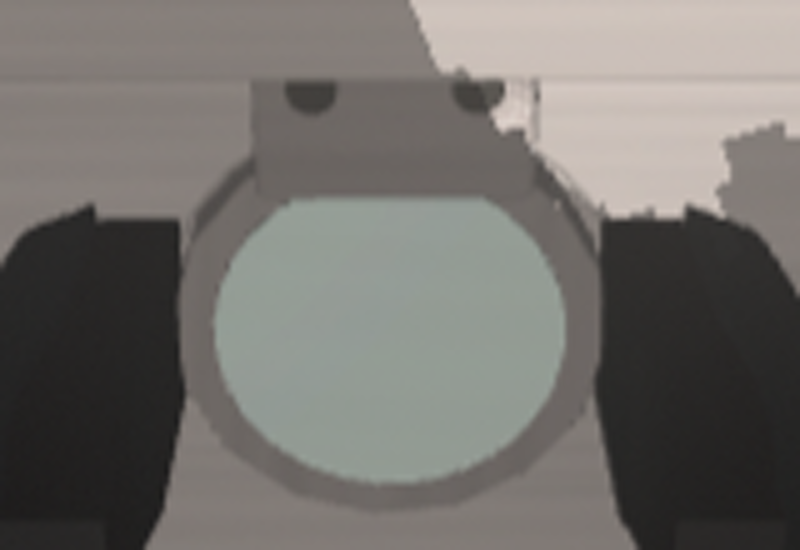

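Run:
```python
from station import arm
from h import *
s,off=go(arm,[-0.6,56,10.9],3.5,v=15,corr=1,off=[.05,.1,.05])
arm.command_gripper(46); arm.pause(.2)
go(arm,[-.6,56,11.2],3.5,v=15,corr=0)
a=arm.snapshot("wrist")[...,::-1];cv2.imwrite("pics/w8.png",cv2.resize(a[220:330,200:360],None,fx=5,fy=5,interpolation=2))
go(arm,[0,56,85],0,v=120,corr=0)
arm.pause(.15)
m=arm.camera_model("wrist");a=arm.snapshot("wrist")[...,::-1];np.savez("w9.npz",K=m["K"],T=m["camera_from_world"])
cv2.imwrite("pics/w9.png",a)
```

```text
t 13.4 case [-0.94 55.9  10.79] F [0.8 1.  0.6] w 38.4 off [0.51 0.18 0.27]
t 14.18 case [-0.64 55.96 11.2 ] F [-0.1  0.8  0.1] w 46.3 off [0. 0. 0.]
t 14.99 case [-0.53 55.69 84.38] F [-0.3 -1.3 -0.5] w 45.9 off [0. 0. 0.]
```

View pics/w8.png

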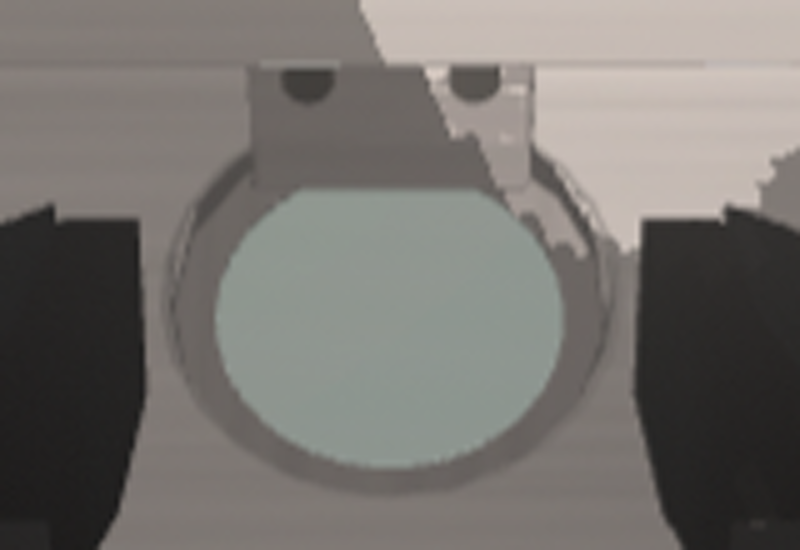

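View pics/w9.png

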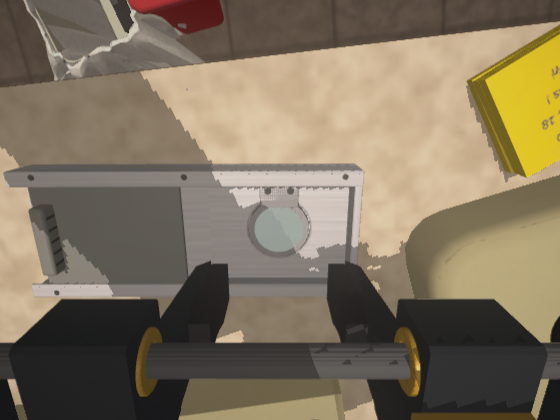

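Run:
```python
from ov import *
d=np.load("w9.npz"); m={"K":d["K"],"camera_from_world":d["T"]}
a=cv2.imread("pics/w9.png"); im=cv2.resize(a[170:275,215:345],None,fx=5.5,fy=5.5,interpolation=2)
raw=im.copy()
o=np.array([215,170])
for r,z,col in [(21,9.5,(0,0,255)),(20,13,(0,255,0))]:
  q=[(proj(m,case([r*np.cos(t),56+r*np.sin(t),z]))-o)*5.5 for t in np.linspace(0,6.2832,90)]
  cv2.polylines(im,[np.array(q).astype(np.int32)],True,col,1)
cv2.imwrite("pics/o9.png",im)
im=cv2.resize(a[150:305,0:375],None,fx=2.1,fy=2.1,interpolation=2)
draw(im,m,C,YAW,2.1,np.array([0,150])); cv2.imwrite("pics/o9a.png",im)
```

View pics/o9.png

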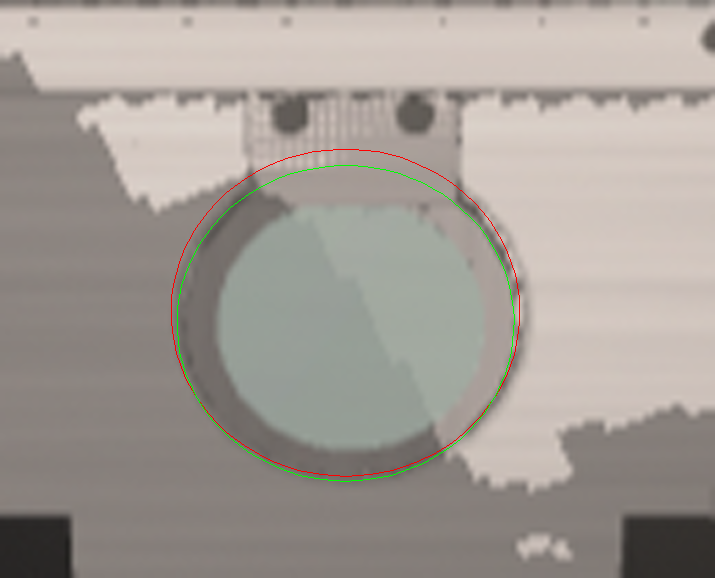

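View pics/o9a.png

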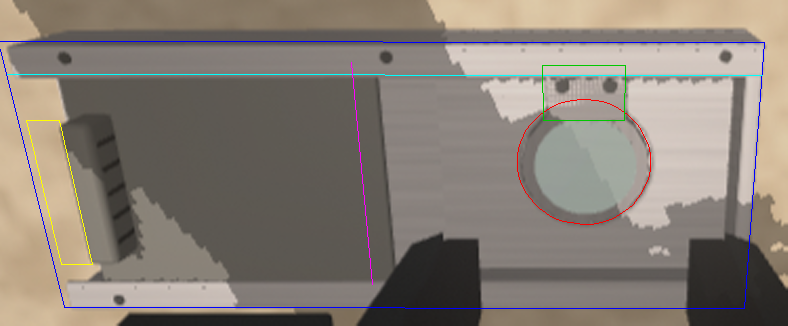

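Run:
```python
from station import arm
from h import *
arm.command_gripper(0,10)
s,off=go(arm,[10,56,20],0,v=120,corr=1)
for z in (16,14.5,13.7,13,12.3,11.6):
    s,_=go(arm,[10,56,z],0,v=20,corr=0,off=off)
    if s["wrist_force"][2]>4: print("touch");break
go(arm,[10,56,40],0,v=120,corr=0)
a=arm.snapshot("wrist")[...,::-1]; cv2.imwrite("pics/w10.png",a)
go(arm,[0,-82,80],0,v=200,corr=0); arm.command_gripper(34); arm.pause(.1)
m=arm.camera_model("wrist");a=arm.snapshot("wrist")[...,::-1];np.savez("w11.npz",K=m["K"],T=m["camera_from_world"])
cv2.imwrite("pics/w11.png",a); s=arm.read_state(); print(s["time"],tocase(s["tcp_pos"]),proj(m,case([0,-82,35])),proj(m,case([0,-92,35])))
```

```text
t 17.02 case [ 9.48 55.67 19.6 ] F [-0.1  0.3  0.8] w 0.6 off [-0.72 -0.49 -0.97]
t 17.37 case [ 9.05 55.37 14.75] F [-0.7 -0.2  1.3] w 0.3 off [-0.72 -0.49 -0.97]
t 17.62 case [ 9.3  55.51 13.48] F [-0.2 -0.3  0.2] w 0.3 off [-0.72 -0.49 -0.97]
t 17.87 case [ 9.28 55.5  13.43] F [-2.3 -0.4  6.1] w 0.6 off [-0.72 -0.49 -0.97]
touch
t 18.24 case [10.69 56.37 40.65] F [ 0.2 -0.3 -0.3] w 0.8 off [0. 0. 0.]
t 19.16 case [-8.000e-02 -8.177e+01  7.972e+01] F [ 0.4 -0.5  0.3] w 0.4 off [0. 0. 0.]
19.9583 [ 1.02383258e-02 -8.20292616e+01  7.99990593e+01] [276.81122499 243.39618758] [259.65538166 243.3832554 ]
```

View pics/w10.png

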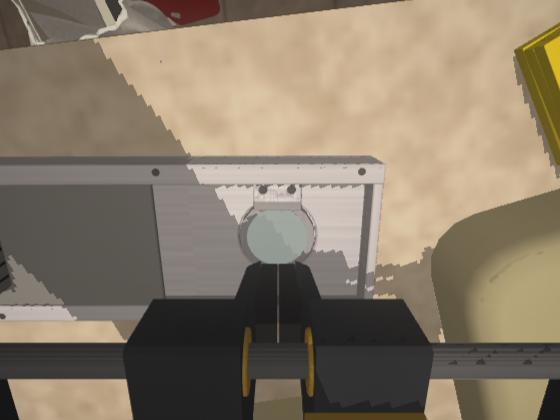

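View pics/w11.png

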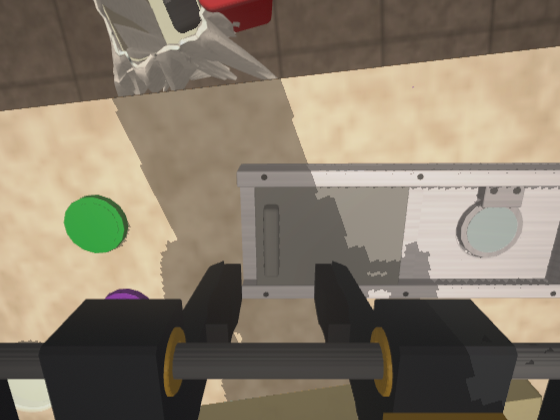

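Run:
```python
from station import arm
from h import *
s,off=go(arm,[0,-86,45],0,v=120,corr=1)
s,off=go(arm,[0,-86,28.3],0,v=60,corr=1,off=off)
arm.command_gripper(6,20)
s=arm.read_state(); print(s["time"],s["width"],tocase(s["tcp_pos"]).round(2))
if 7<s["width"]<11:
    s,_=go(arm,[0,0,28.3],0,v=80,corr=0,off=off)
    s,_=go(arm,[0,16,28.3],0,v=50,corr=0,off=off)
    ey=tool(YAW)[1]; y=16
    while y<26 and abs(s["wrist_force"]@ey)<14:
        y+=1; s,_=go(arm,[0,y,28.3],0,v=15,corr=0,off=off)
cv2.imwrite("pics/w12.png",arm.snapshot("wrist")[...,::-1])
```

```text
t 20.75 case [ -0.22 -86.03  44.93] F [-0.   0.4 -0.3] w 34.0 off [-0.61 -0.18 -0.63]
t 21.52 case [  0.48 -85.87  28.85] F [0.2 0.3 0.1] w 34.1 off [0.08 0.02 0.19]
22.025 8.650847097950361 [ 6.000e-02 -8.596e+01  2.851e+01]
t 23.25 case [-0.14  0.56 28.45] F [-2.4  3.6  2.1] w 8.4 off [0.08 0.02 0.19]
t 23.72 case [-0.17 16.67 28.43] F [-4.1  1.1  3.4] w 8.5 off [0.08 0.02 0.19]
t 23.97 case [-0.12 17.01 28.46] F [-3.6 -0.5  4.9] w 8.8 off [0.08 0.02 0.19]
t 24.22 case [-0.15 17.71 28.45] F [-4.3 -0.5  4.8] w 8.5 off [0.08 0.02 0.19]
t 24.47 case [-0.14 18.6  28.44] F [-4.2 -1.6  4.8] w 8.7 off [0.08 0.02 0.19]
t 24.72 case [-0.19 19.58 28.44] F [-4.3 -2.3  5. ] w 8.8 off [0.08 0.02 0.19]
t 24.97 case [-0.16 20.19 28.45] F [-4.3 -3.5  6. ] w 9.0 off [0.08 0.02 0.19]
t 25.22 case [-0.19 20.26 28.45] F [-3.5 -7.1  6.8] w 8.8 off [0.08 0.02 0.19]
t 25.47 case [-0.23 20.3  28.44] F [ -2.2 -11.1   8.6] w 8.4 off [0.08 0.02 0.19]
t 25.72 case [-0.17 20.36 28.45] F [ -3.1 -14.7  10.6] w 8.5 off [0.08 0.02 0.19]
```

View pics/w12.png

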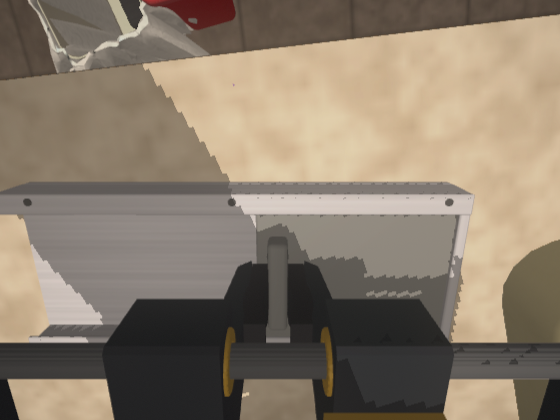

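Run:
```python
from station import arm
from h import *
arm.command_gripper(24); s=arm.read_state(); print(tocase(s["tcp_pos"]).round(2),s["width"])
go(arm,[0,20.5,100],0,v=120,corr=0); arm.pause(.15)
m=arm.camera_model("wrist");a=arm.snapshot("wrist")[...,::-1]
cv2.imwrite("pics/w13.png",a)
im=cv2.resize(a[150:290,200:370],None,fx=4,fy=4,interpolation=2);o=np.array([200,150])
for P,c in [([(x,y,35) for x,y in [(-22,15.5),(22,15.5),(22,24.5),(-22,24.5),(-22,15.5)]],(0,255,255)),([(35.5,10,23),(-35.5,10,23)],(255,0,255)),([(-35,102,23),(35,102,23)],(0,255,0))]:
    cv2.polylines(im,[np.array([(proj(m,case(p))-o)*4 for p in P]).astype(np.int32)],False,c,1)
cv2.imwrite("pics/o13.png",im)
```

```text
[ 0.46 24.38 28.49] 24.068580897026553
t 26.94 case [-0.43 20.34 99.57] F [ 0.7 -0.6  0.3] w 23.8 off [0. 0. 0.]
```

View pics/w13.png

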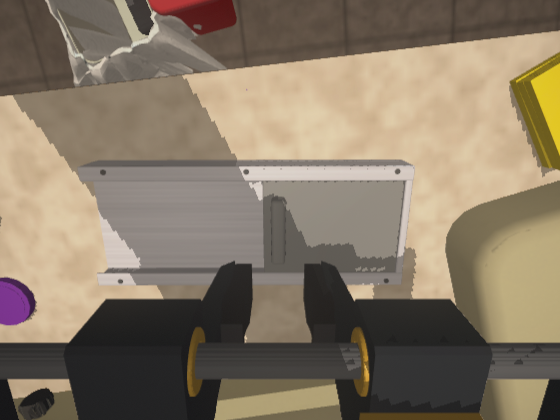

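View pics/o13.png

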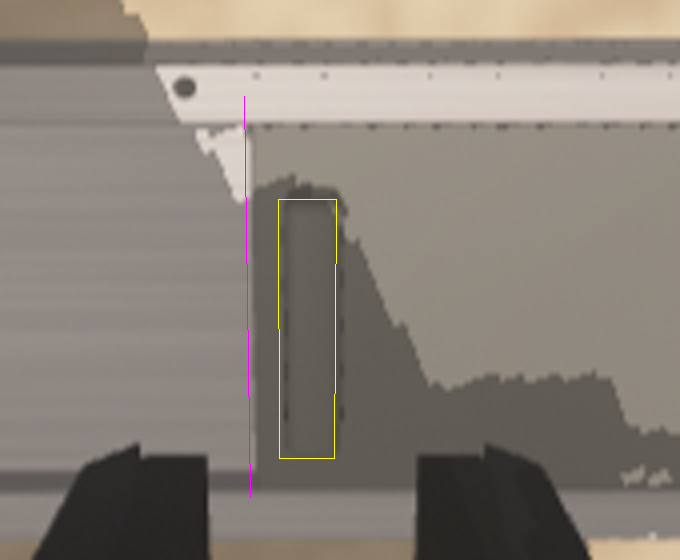

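Run:
```python
from station import arm
from h import *
go(arm,[-40,20,200],0,v=200,corr=0)
cv2.imwrite("pics/t14.png",cv2.resize(arm.snapshot("top")[150:260,100:450,::-1],None,fx=2.2,fy=2.2,interpolation=2))
arm.sign_off(); print(arm.read_state()["time"])
```

```text
t 27.83 case [-40.23  19.8  199.27] F [ 0.1 -0.7  0.5] w 24.2 off [0. 0. 0.]
the job is handed in; nothing more can be done
the job is handed in; nothing more can be done
```

View pics/t14.png

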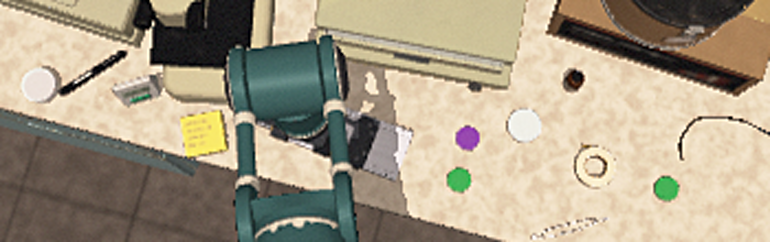

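The filter is back in its case, flat in the seat with its near edge under the lip, and the cover is shut over it. I handed the job in at about 28 s of the 48 s allowed.

- **Choice of disc:** I took the grey steel-ringed disc at about (333, 231) in the top view. I left the two green discs, the purple disc and the dish alone.
- **Filter:** I tilted it 20°, slid it under the lip until it touched the wall (about 2 N), let it down to about 3.5° and released it. Pressing on its far half met resistance at 13.4 mm with 6 N, against 13 mm expected for a seated filter. In the close view it sat centred in the seat and under the lip.
- **Cover:** I slid it by the thumb ridge until it stopped at case y = 20.3 mm (20 mm expected for shut), where the push rose to 14.7 N. After I let go, the wrist view still showed it shut.
- **Bystanders:** the last top view shows them in place with nothing fallen; the arm covers the case there.

**Checks that disagreed:**
- The filter's width read about 38.5 mm in the gripper and in the images, against 40 mm stated.
- The wrist camera was off by about 1.7 pixels sideways, which I allowed for.
- I did not push the cover again after releasing it.

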